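# Hang the strainer pail on the side-opening hooks

### The job

Hang the rinsed steel strainer pail up to drain: bring its handle's cross-bar in sideways through the mouths of the two hooks on the draining stand, let it down until both bar ends lie right at the bottom of the hook throats, and leave it hanging level and still. The hooks are clamped at a different height every time, so look or feel for how high they are. Keep the pail upright on the way and do not shift the other things on the table.

Things in the scene. Friction and masses are not known exactly. Their poses are not given: they have to be found in the camera images.
- pail_grip (a point): Centre of the black flat-sided grip (14 wide, 50 long, 14 mm high) in the middle of the strainer pail's handle, 150 mm above the pail's underside. Through it runs the level steel cross-bar, 10 mm thick, 180 mm long; its free ends, beyond the two rods, go in the hooks. Axes: y along the bar, z up. Same both ways round. Grip it here, from above.
- pail_middle (a point): Middle of the strainer pail, on its axis half-way up (45 mm). Bare steel, round, open, small dark holes, 80 mm across the bottom, 90 mm across the rim, 90 mm tall, 0.25 to 0.5 kg with handle; stands upright on the table, the only thing with a cross-bar handle. Two 8 mm rods rise from the rim to the bar, 43 mm either side of the axis. Axes as pail_grip.
- stand: Draining stand, fixed. Origin: on the table, plumb under the middle of the line through both hook throats. x points away from the open side (mouths face -x, roughly to the robot), y along a hung bar, z up. Dark base plate, x -60 to 140, y -105 to 105, 10 mm thick; two 16 mm steel posts at x 95, y +-80, tops 257 mm up. An aluminium yoke (crossbeam and two hook plates) is clamped on the posts.
- beam_low (a point): LOWEST place the middle of the yoke crossbeam's flat top can have (stand x 95, y 0, 220 mm up; axes as stand). The beam is really clamped rigidly 0 to 36 mm above this, by an amount not given; call its true top height T. Beam 22 mm square, 190 mm long along y, x 84 to 106; its bare top can be felt from above. Nothing lies between the hook plates from x -60 to 84.
- hook_low (a point): LOWEST place of the middle between the throat bottoms (stand x 0, y 0, 190 mm up). Hook plates: 6 mm thick, at y +-60. Throat x -8 to 8, bottom T-30 mm; hung bar's axis T-25. Lip in front: x -21 to -8, top T-14. Overhang above: x -15 to 18, underside T+4, top T+16. So the mouth, T-14 to T+4, opens only to -x; its closed back is x 8. Arms to the beam: x 18 to 86, T-22 to T.
- tub: Wipes tub, white and blue, 86 mm across, 118 mm tall, loose; origin at the centre of its underside. Leave alone.
- pump: White pump bottle, 70 mm across, 180 mm tall, loose; origin at the centre of its underside. Leave alone.
- mug: White mug, 80 mm across, 90 mm tall, loose; origin at the centre of its underside. Leave alone.
- bowl: Clear bowl, 120 mm across, 50 mm tall, loose; origin at the centre of its underside. Leave alone.
- chalkbox: Green chalk box, 70 x 110 x 50 mm, loose; origin at the centre of its underside. Leave alone.
- eraser: Blackboard eraser, felt and wood, 50 x 140 x 40 mm, loose; origin at the centre of its underside. Leave alone.
- spoon: Steel spoon, 170 mm long, lying flat, loose; origin at its underside, handle towards its -x. Leave alone.

How it is judged:
On the way:
1. the pail is lifted clear of the table (height (world z) of pail_grip above 0.18 m), for 0.2 s.
At the end, for the whole second after the job is handed in: The middle of the handle bar is over the stand's origin within 7 mm in x and 14 mm in y and 188 to 236 mm up (in the throats, not on lips or overhangs), the bar along the stand's y within 0.1 rad, the pail upright within 0.12 rad, still (under 0.03 m/s) and released (x of pail_grip in the frame of stand between -0.007 and 0.007 m and y of pail_grip in the frame of stand between -0.014 and 0.014 m and z of pail_grip in the frame of stand between 0.188 and 0.236 m and angle between pail_grip's own z axis and vertical below 0.12 rad and angle between the y axis of pail_grip and the y axis of stand, either way round below 0.1 rad and linear speed of pail below 0.03 m/s); the robot touches nothing.
It fails at once if the pail is tipped by more than 0.7 rad (angle between pail_grip's own z axis and vertical above 0.7 rad).
It fails at once if another loose thing is shifted by more than 30 mm (distance of any of tub, pump, mug, bowl, chalkbox, eraser, spoon from where it was at the start of the episode above 0.03 m).
It also fails if it takes over 70 s, if anything falls off the work surface, if the arm or the gripper's body presses on something with over 40 N, if the wrist force passes 120 N, or if a joint passes its speed limit or range.

### The arm

A 6-joint arm with a two-finger parallel gripper is mounted at the origin on the work surface. World frame = base frame: x ahead of the robot, y to its left, z up, the work surface at z = 0. Lengths are in m, angles in rad, forces in N, time in s.
With the tool pointing down it reaches from about 0.35 to 0.775 m from the base axis. Payload 7.3 kg.
Tool frame: the origin (TCP) lies at the very end of the fingers, on their centre line; the grasp point (between the pads) lies robot.pinch_z behind it (robot.pinch_z is the distance from the TCP to the grasp point, in m); y points along the fingers, z is the direction in which the jaws open and shut, and the axes are right-handed (so a half turn about y gives the same grasp; the last joint's range is limited). The gripper opens to 92 mm and grips with 3 to 60 N. Pads are 19 mm wide; open, the fingers measure 130 mm over their backs; the gripper's body (75 mm by 190 mm) begins 47 mm behind the grasp point.
Start: joints at [-1.247, 0.342, 1.524, -0, 1.275, -0.146], TCP at [0.238, -0.468, 0.227] pointing down, gripper open.
Joint ranges: [-2.53, 2.53], [-0.77, 2.02], [0.04, 2.7], [-1, 4.14], [0.28, 2.66], [-3.11, 3.11]. Speed limits (rad/s): [2.57, 2.57, 3.14, 3.14, 3.14, 3.14].

### API

Orientations are given as [roll, pitch, yaw] about the fixed x, y, z axes, in that order (R = Rz(yaw) Ry(pitch) Rx(roll)).
In Python, from cell import status, viewer, robot gives the robot as it stands. The module is installed in compiled form; this text tells all that it offers.
- The arm moves only by the shell command python3 -m pendant 'ROWS' [FORCE]. ROWS is JSON, a list that holds one entry, the list of rows, each a list of 7 numbers: the shift along the tool's x, y, z in cm, then the turn, a rotation vector about the tool's x, y, z in rad, then the finger opening in cm, from 0 to 9.18. A call has 1 to 20 rows; each row is the pose to reach, as a shift and turn from the pose commanded when the call began, along the tool's axes at that moment; what a row does not reach only later rows make up. A row lasts 1/10 s, in which the tool goes at most 50 mm and 8.59 degrees, less where a joint would pass 70% of its speed; a pose out of reach is approached as far as the arm can. A call with a gripper value outside its range is refused whole. The fingers move at their own pace and stop on an object; FORCE is the grip in N (left out, the last holds). Time passes only in rows, so rows that repeat a pose let the fingers close. It gives the time, the measured TCP pose, the force and the opening at its end, in the units of the state.
- status.observe(): the state, without advancing time (a new reading comes with each control period).
- viewer.read_camera(name): name is "scene" or "top" or "wrist"; returns a dict with "image" (400x640x3 uint8, red, green, blue), "range_z" (400x640 float32, m along the optical axis (not along the pixel's ray), 0 where there is no reading), "fx", "fy", "cx", "cy" (pixels), "camera_from_world" (4x4, takes a point from world to camera coordinates). Camera axes: x right, y up, looking along -z (the intrinsics and any distortion apply to the point x, -y, -z); pixel columns grow to the right and rows downward; lengths in m; the calibration is good to about 2 mm. A picture is of the moment at which its call begins.
- robot.hand_in(): hands the job in, once; it reports no verdict.
The state is a dict: "time": time; "qpos": joint angles; "qvel": joint speeds; "joint_efforts": joint torques, N m; "tool_pos": TCP position; "tool_rot": TCP orientation; "contact_force": force on the tool from outside, world axes, zero at the start; "torque": the same for the moment, N m; "opening": finger opening in m.
Only numpy, scipy, OpenCV 4.12 (cv2) and the standard library are available. Lean on these libraries where they do the work, as an engineer would, in place of code of your own. Each camera call takes 0.05 s, during which the arm holds its last target. There are 200 camera calls.

## Working session

There is one attempt and no reset: what is moved stays moved. The work goes in short steps, Python scripts to look and compute and a shell command to move; the robot and the scene stay as the last step left them, time stands still between calls to the robot, and variables do not carry over. Pictures are saved under pics/ and viewed, about 8 in all and at most 12, crops included, and the job is handed in when it is done.

```bash
mkdir -p pics
cat > h.py <<'E'
import numpy as np, cv2
from cell import status, viewer, robot
def cap(n):
    d=viewer.read_camera(n); return d
def cloud(d):
    z=d["range_z"]; v,u=np.mgrid[:z.shape[0],:z.shape[1]]
    p=np.stack([(u-d["cx"])/d["fx"]*z,-(v-d["cy"])/d["fy"]*z,-z,np.ones_like(z)],-1)
    w=p@np.linalg.inv(d["camera_from_world"]).T
    w=w[...,:3]; w[z<=0]=np.nan
    return w
def save(d,name): cv2.imwrite("pics/"+name,d["image"][...,::-1])
E
python3 - <<'E'
from h import *
print(status.observe(), robot.pinch_z)
for n in("scene","top"):
    d=cap(n); save(d,n+"1.png"); np.savez(n+"1.npz",**d)
    print(n,d["fx"],d["cx"],np.linalg.inv(d["camera_from_world"]).round(3))
E
```

```text
{'time': 0.0, 'qpos': array([-1.24701158e+00,  3.42737628e-01,  1.52504638e+00,  3.17227918e-05,
        1.27540132e+00, -1.45989443e-01]), 'qvel': array([ 0.00097003,  0.00087682,  0.00029162,  0.00014828,  0.00067302,
       -0.00031791]), 'joint_efforts': array([ 4.54001420e-04, -4.31236982e+01, -2.44220191e+01,  7.16251647e-02,
        5.60610322e-02, -1.18129392e-04]), 'tool_pos': array([ 0.23755779, -0.46770688,  0.22602699]), 'tool_rot': array([-1.57236765e+00,  2.61699960e-04, -2.67182793e+00]), 'contact_force': array([-0.04395469, -0.22728293,  0.52009909]), 'torque': array([ 0.0383632 , -0.01593879, -0.02648873]), 'opening': 0.09149412807019236} 0.0188
scene 512.155184540055 319.3663589527156 [[ 6.210e-01 -6.310e-01  4.650e-01  1.251e+00]
 [ 7.840e-01  5.010e-01 -3.670e-01 -5.220e-01]
 [-1.000e-03  5.920e-01  8.060e-01  1.339e+00]
 [ 0.000e+00  0.000e+00  0.000e+00  1.000e+00]]
top 437.6254565033247 328.8972143408564 [[-2.500e-02  9.980e-01 -6.000e-02  4.890e-01]
 [-1.000e+00 -2.600e-02  0.000e+00  5.000e-02]
 [-1.000e-03  6.000e-02  9.980e-01  1.427e+00]
 [ 0.000e+00  0.000e+00  0.000e+00  1.000e+00]]
```

View pics/scene1.png

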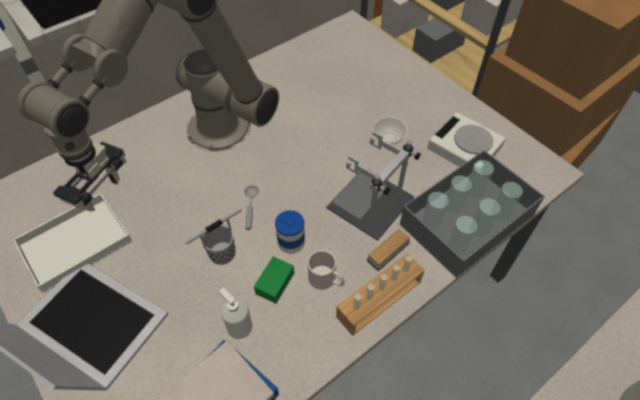

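View pics/top1.png

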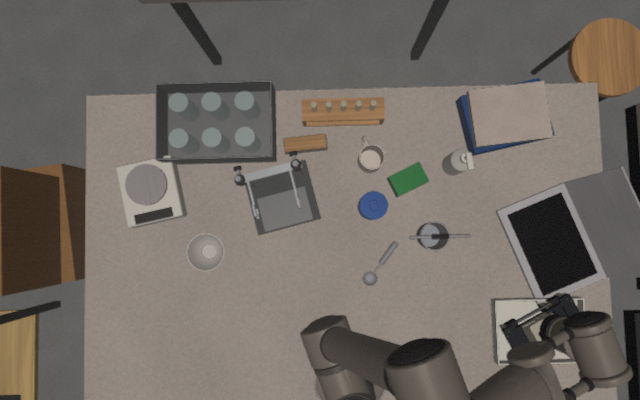

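The pail is at top px (432,236), with its bar running (410,237)-(470,236). The stand base is at about (283,197), with hook arms at (250,200) and (298,185). The tub is at (373,205), between pail and stand. Next I'll measure with depth.

Run:
```python
from h import *
for n in("top","scene"):
    d=dict(np.load(n+"1.npz")); w=cloud(d); np.set_printoptions(precision=4,suppress=True)
    X,Y,Z=w[...,0],w[...,1],w[...,2]
    print(n,"table z",np.nanmedian(Z[(abs(X-.4)<.05)&(abs(Y-.05)<.05)]))
    # bar
    m=(Z>.125)&(Z<.18)&(X>.3)&(X<.6)&(Y>-.35)&(Y<-.02)
    nl,lab,st,_=cv2.connectedComponentsWithStats(m.astype(np.uint8))
    for i in range(1,nl):
        if st[i,4]<8: continue
        q=w[lab==i]; c=q.mean(0); ev=np.linalg.svd(q[:,:2]-c[:2],full_matrices=False)[2][0]; s=(q[:,:2]-c[:2])@ev
        print("bar?",st[i],c,"min",q.min(0),"max",q.max(0),"dir",np.degrees(np.arctan2(ev[1],ev[0])),np.ptp(s), c[:2]+ev*(s.min()+s.max())/2)
    # pail rim
    m=(Z>.07)&(Z<.1)&(X>.3)&(X<.55)&(Y>-.3)&(Y<-.1); q=w[m]; print("rim",len(q),q.min(0),q.max(0)) 
    # stand
    m=(Z>.006)&(Z<.018)&(X>.35)&(X<.75)&(Y>.05)&(Y<.35)
    nl,lab,st,_=cv2.connectedComponentsWithStats(m.astype(np.uint8)); i=1+st[1:,4].argmax()
    q=w[lab==i]; r=cv2.minAreaRect(q[:,:2].astype(np.float32)); print("base",st[i],r,np.median(q[:,2]))
    m=(Z>.15)&(X>.3)&(X<.8)&(Y>.03)&(Y<.4)
    q=w[m]; print("hist z",np.histogram(q[:,2],bins=np.arange(.15,.3,.01)))
    nl,lab,st,_=cv2.connectedComponentsWithStats(m.astype(np.uint8))
    for i in range(1,nl):
        if st[i,4]>8: q=w[lab==i]; print(st[i],q.min(0),q.max(0),q.mean(0))
    for nm,b in dict(tub=(.45,.6,-.12,.0),mug=(.57,.7,-.1,.03),pump=(.55,.7,-.35,-.2),bowl=(.35,.55,.25,.45)).items():
        m=(X>b[0])&(X<b[1])&(Y>b[2])&(Y<b[3])&(Z>.02); q=w[m]; print(nm,q.min(0),q.max(0))
a=cv2.imread("pics/top1.png")[120:260,220:330]; b=cv2.imread("pics/scene1.png")[110:240,310:430]
c=np.hstack([cv2.resize(a,(400,500),interpolation=2),cv2.resize(b,(400,500),interpolation=2)]); cv2.imwrite("pics/c1.png",c)
```

```text
top table z 0.0006536003217740838
bar? [409 234  60   6 219] [ 0.4546 -0.2661  0.1553] min [ 0.4472 -0.35    0.1422] max [ 0.4613 -0.18    0.1635] dir -89.79849110420601 0.169982963530951 [ 0.4546 -0.265 ]
rim 142 [ 0.4115 -0.2999  0.0704] [ 0.497  -0.2237  0.0958]
base [ 250  160   71   76 2855] ((0.5899816751480103, 0.20339109003543854), (0.20349405705928802, 0.20978733897209167), 12.669329643249512) 0.01186027427614711
hist z (array([  4,   1,   1,   0,  14,  26,  72, 291, 485,  63,  66,   3,   0,
         0]), array([0.15, 0.16, 0.17, 0.18, 0.19, 0.2 , 0.21, 0.22, 0.23, 0.24, 0.25,
       0.26, 0.27, 0.28, 0.29]))
[ 233  151   69   69 1026] [0.517  0.1242 0.1512] [0.7018 0.314  0.2617] [0.6289 0.2165 0.2307]
tub [ 0.51   -0.1197  0.0299] [ 0.5943 -0.0398  0.1272]
mug [ 0.5701 -0.0993  0.0206] [ 0.7    -0.0441  0.1187]
pump [ 0.5969 -0.3499  0.0217] [ 0.6999 -0.2002  0.187 ]
bowl [0.362  0.25   0.0201] [0.5496 0.4498 0.2524]
scene table z 0.0018846020702747435
bar? [188 208  54  35 299] [ 0.4585 -0.2676  0.1537] min [ 0.4482 -0.3492  0.1264] max [ 0.467  -0.1785  0.1644] dir -89.70725572294215 0.17076013508724847 [ 0.4585 -0.2638]
rim 229 [ 0.4148 -0.2999  0.0703] [ 0.5499 -0.1218  0.0998]
base [ 326  172   88   69 2509] ((0.5930193066596985, 0.20360016822814941), (0.21319334208965302, 0.222836434841156), 13.963544845581055) 0.012764170804865138
hist z (array([ 19,  23,  24,  22,  51,  72, 194, 278, 509,  99,  64,  13,   0,
         0]), array([0.15, 0.16, 0.17, 0.18, 0.19, 0.2 , 0.21, 0.22, 0.23, 0.24, 0.25,
       0.26, 0.27, 0.28, 0.29]))
[ 346  131   75   71 1368] [0.5165 0.1208 0.1502] [0.7059 0.3139 0.2634] [0.6257 0.2065 0.2246]
tub [ 0.512  -0.1197  0.0203] [ 0.5988 -0.0395  0.124 ]
mug [ 0.5701 -0.0999  0.0203] [ 0.6993 -0.0458  0.1208]
pump [ 0.5998 -0.3499  0.0201] [ 0.7    -0.2     0.1836]
bowl [0.3641 0.25   0.0209] [0.55   0.4496 0.2542]
```

View pics/c1.png

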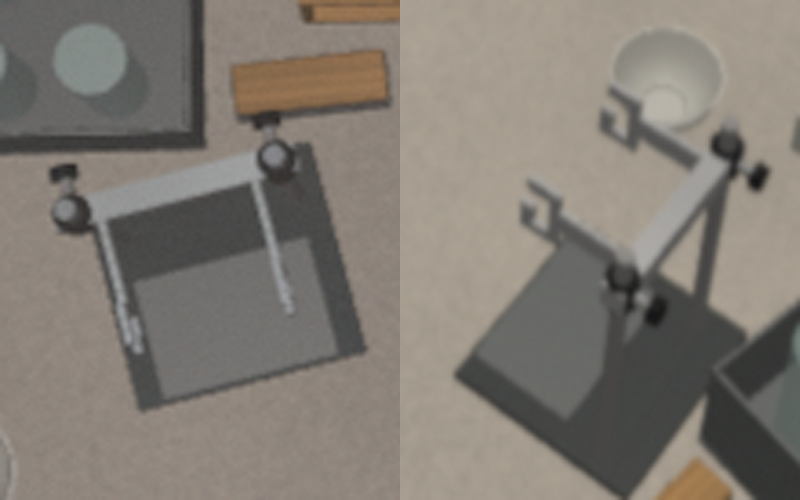

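```bash
cat > fit.py <<'E'
from h import *
from scipy.optimize import least_squares
def box(p,lo,hi):
    c=(np.array(lo)+hi)/2; h=(np.array(hi)-lo)/2; q=abs(p-c)-h
    return np.linalg.norm(np.maximum(q,0),axis=1)+np.minimum(q.max(1),0)
def cyl(p,x,y,r,z0,z1):
    q=np.stack([np.hypot(p[:,0]-x,p[:,1]-y)-r,abs(p[:,2]-(z0+z1)/2)-(z1-z0)/2],1)
    return np.linalg.norm(np.maximum(q,0),axis=1)+np.minimum(q.max(1),0)
def loc(w,x,y,a):
    c,s=np.cos(a),np.sin(a); d=w-[x,y,0]
    return np.stack([c*d[:,0]+s*d[:,1],-s*d[:,0]+c*d[:,1],d[:,2]],1)
def stand(v,w):
    p=loc(w,*v[:3]); zo=v[4]; T=v[3]; p=p-[0,0,zo]; t=p-[0,0,T]
    f=[box(p,[-.06,-.105,0],[.14,.105,.01]),box(t,[.084,-.095,-.022],[.106,.095,0])]
    for s in(-1,1):
        f.append(cyl(p,.095,s*.08,.008,0,.257)); y0,y1=s*.06-.003,s*.06+.003
        for (a,b,c,d) in((-.021,-.008,-.036,-.014),(-.021,.018,-.042,-.03),(.008,.018,-.04,.016),(-.015,.018,.004,.016),(.018,.086,-.022,0)):
            f.append(box(t,[a,y0,c],[b,y1,d]))
    return np.min(f,0)
def pail(v,w):
    p=loc(w,*v[:3])-[0,0,v[3]]
    bar=np.stack([np.hypot(p[:,0],p[:,2])-.005,abs(p[:,1])-.09],1)
    f=[np.linalg.norm(np.maximum(bar,0),axis=1)+np.minimum(bar.max(1),0), box(p,[-.007,-.025,-.007],[.007,.025,.007])]
    for s in(-1,1): f.append(cyl(p,0,s*.043,.004,-.06,0))
    return np.min(f,0)
def go(f,v,w,free):
    v=np.array(v,float)
    def g(x): u=v.copy(); u[free]=x; return f(u,w)
    r=least_squares(g,v[free],loss="cauchy",f_scale=.002); v[free]=r.x
    return v,np.median(abs(g(r.x)))
E
python3 - <<'E'
from fit import *
np.set_printoptions(precision=4,suppress=True)
S=[];P=[]
for n in("top","scene"):
    d=dict(np.load(n+"1.npz")); w=cloud(d); X,Y,Z=w[...,0],w[...,1],w[...,2]
    q=w[(Z>.006)&(Z<.28)&(X>.44)&(X<.75)&(Y>.06)&(Y<.36)]; qh=q[q[:,2]>.15]; S.append(qh)
    print(n,"stand all",*go(stand,[.552,.194,.235,.23,0],q,[0,1,2,3,4])); 
    print(n,"stand yoke",*go(stand,[.552,.194,.235,.23,0],qh,[0,1,2,3]))
    q=w[(Z>.11)&(Z<.18)&(X>.4)&(X<.51)&(Y>-.4)&(Y<-.15)]; P.append(q)
    print(n,"pail",*go(pail,[.456,-.268,0,.15],q,[0,1,2,3]))
    r=w[(Z>.08)&(Z<.105)&(X>.39)&(X<.52)&(Y>-.34)&(Y<-.19)]
    print("rim",r.min(0),r.max(0))
    m=(abs(X-.4)<.05)&(abs(Y-.05)<.05); print("table",np.nanmedian(Z[m]))
print("both",*go(stand,[.552,.194,.235,.23,0],np.vstack(S),[0,1,2,3]),*go(pail,[.456,-.268,0,.15],np.vstack(P),[0,1,2,3]))
E
```

```text
top stand all [0.5527 0.1958 0.2327 0.2297 0.0025] 0.0024386801711030167
top stand yoke [0.5522 0.1956 0.2362 0.2322 0.    ] 0.0010850506492986467
top pail [ 0.4545 -0.2678  0.0037  0.1513] 0.0011299963004940067
rim [ 0.4115 -0.3119  0.0801] [ 0.497  -0.2237  0.0977]
table 0.0006536003217740838
scene stand all [0.5546 0.1949 0.2342 0.2295 0.0042] 0.0023831877812466734
scene stand yoke [0.5546 0.1948 0.2347 0.2337 0.    ] 0.0013944646666316438
scene pail [ 0.4563 -0.2684  0.0034  0.1522] 0.0010365572775731333
rim [ 0.421  -0.315   0.0802] [ 0.5025 -0.2229  0.1037]
table 0.0018846020702747435
both [0.5538 0.195  0.2345 0.2328 0.    ] 0.0013949924043540202 [ 0.4558 -0.2681  0.0006  0.1518] 0.0011648343720405468
```

```bash
cat > d.py <<'E'
import sys
from h import *
from scipy.spatial.transform import Rotation as R
def to(x,y,z,yaw):
    s=status.observe(); r=R.from_euler("xyz",s["tool_rot"]); t=R.from_euler("xyz",[-np.pi/2,0,yaw])
    print("shift cm",(r.inv().apply(np.array([x,y,z])-s["tool_pos"])*100).round(2),"rot",(r.inv()*t).as_rotvec().round(4),
      "| now",s["tool_pos"].round(4),s["tool_rot"].round(4),"q",s["qpos"].round(2),"t",round(s["time"],2),"F",s["contact_force"].round(1),"op",round(s["opening"],4))
if __name__=="__main__": to(*map(float,sys.argv[1:]))
E
python3 d.py .4555 -.268 .226 -1.568
```

```text
shift cm [-28.47   0.03  -7.95] rot [ 1.1000e-03 -1.1038e+00 -9.0000e-04] | now [ 0.2376 -0.4678  0.2261] [-1.5722e+00  2.0000e-04 -2.6718e+00] q [-1.25  0.34  1.52  0.    1.28 -0.15] t 0.1 F [ 0.3 -0.3  0. ] op 0.0919
```

```bash
python3 -m pendant '[[[-4,0,-1,0,-0.13,0,9],[-8,0,-2.2,0,-0.26,0,9],[-12,0,-3.4,0,-0.39,0,9],[-16,0,-4.5,0,-0.52,0,9],[-20,0,-5.6,0,-0.65,0,9],[-24,0,-6.7,0,-0.78,0,9],[-27,0,-7.5,0,-0.91,0,9],[-28.2,0,-7.9,0,-1.02,0,9],[-28.47,0,-7.95,0,-1.08,0,9],[-28.47,0,-7.95,0,-1.104,0,9],[-28.47,0,-7.95,0,-1.104,0,9],[-28.47,0,-7.95,0,-1.104,0,9],[-28.47,0,-7.95,0,-1.104,0,9]]]' 30
python3 - <<'E'
from fit import *
from d import to
np.set_printoptions(precision=4,suppress=True)
d=cap("wrist"); save(d,"w1.png"); w=cloud(d); X,Y,Z=w[...,0],w[...,1],w[...,2]
q=w[(Z>.11)&(Z<.18)&(X>.4)&(X<.51)&(Y>-.4)&(Y<-.15)]; print(len(q)); print("pail",*go(pail,[.456,-.268,0,.15],q,[0,1,2,3]))
to(.4555,-.268,.131,-1.568)
E
```

```text
time: 1.4
tool_pos: [0.4552, -0.2687, 0.2267]
tool_rot: [-1.571, -0.0, -1.569]
contact_force: [0.1, -1.0, -0.4]
opening: 0.0901
3265
pail [ 0.4555 -0.2694  0.0036  0.1501] 0.00036252263398389543
shift cm [-0.07  9.57  0.02] rot [ 0.     -0.0012  0.    ] | now [ 0.4553 -0.2687  0.2267] [-1.5708 -0.     -1.5692] q [-0.68  0.35  1.51 -0.    1.28 -0.68] t 1.45 F [-0.3 -0.6  0.2] op 0.0903
```

View pics/w1.png

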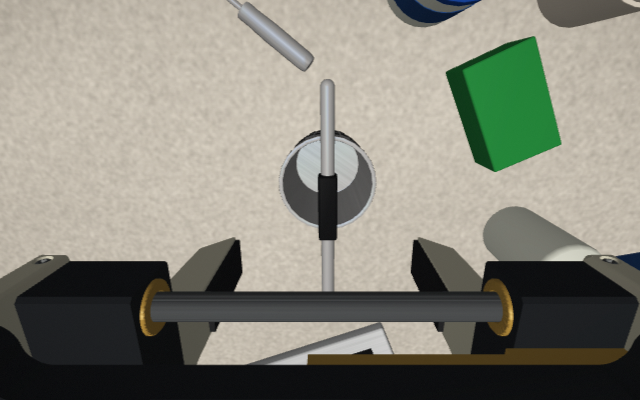

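The wrist view shows the bar at col 327, midway between the fingers, and the grip at rows 175–240. The fit puts the pail at (0.4555, −0.2694), yaw 0.004. Now I'll descend and grip.

```bash
python3 -m pendant '[[[0.07,3,0,0,0,0,9],[0.07,6,0,0,0,0,9],[0.07,8.5,0,0,0,0,9],[0.07,9.5,0,0,0,0,9],[0.07,9.57,0,0,0,0,9],[0.07,9.57,0,0,0,0,4],[0.07,9.57,0,0,0,0,1],[0.07,9.57,0,0,0,0,0.5],[0.07,9.57,0,0,0,0,0.5],[0.07,9.57,0,0,0,0,0.5],[0.07,9.57,0,0,0,0,0.5],[0.07,9.57,0,0,0,0,0.5],[0.07,9.57,0,0,0,0,0.5]]]' 40 && python3 d.py .4555 -.269 .216 -1.568
```

```text
time: 2.75
tool_pos: [0.4555, -0.2691, 0.131]
tool_rot: [-1.571, -0.0, -1.568]
contact_force: [-0.8, -1.2, -0.3]
opening: 0.0309
shift cm [-0.01 -8.5  -0.  ] rot [-0.      0.0002  0.0001] | now [ 0.4555 -0.2691  0.131 ] [-1.5708e+00 -1.0000e-04 -1.5678e+00] q [-0.68  0.45  1.65 -0.    1.05 -0.68] t 2.75 F [-0.8 -1.2 -0.3] op 0.0309
```

```bash
python3 -m pendant '[[[0,0,0,0,0,0,0.5],[0,0,0,0,0,0,0.5],[0,0,0,0,0,0,0.5],[0,0,0,0,0,0,0.5],[0,0,0,0,0,0,0.5],[0,-0.5,0,0,0,0,0.5],[0,-1.5,0,0,0,0,0.5],[0,-3,0,0,0,0,0.5],[0,-5,0,0,0,0,0.5],[0,-7,0,0,0,0,0.5],[0,-8.5,-0.5,0,0,0,0.5],[0,-9.5,-1.2,0,0,0,0.5],[0,-9.5,-2,0,0,0,0.5],[0,-9.5,-2.3,0,0,0,0.5],[0,-9.5,-2.3,0,0,0,0.5],[0,-9.5,-2.3,0,0,0,0.5]]]' && python3 d.py .432 -.05 .226 -1.45;  python3 d.py .48 .178 .226 -1.3363
```

```text
time: 4.35
tool_pos: [0.4323, -0.269, 0.2253]
tool_rot: [-1.572, 0.001, -1.568]
contact_force: [-0.1, 0.7, -4.7]
opening: 0.0137
shift cm [-21.9   -0.05   0.03] rot [ 0.0008 -0.1181 -0.0009] | now [ 0.4323 -0.269   0.2253] [-1.5717e+00  8.0000e-04 -1.5681e+00] q [-0.71  0.31  1.57  0.    1.26 -0.71] t 4.35 F [-0.1  0.7 -4.7] op 0.0137
shift cm [-4.469e+01 -3.000e-02  4.890e+00] rot [ 0.0008 -0.2318 -0.0009] | now [ 0.4323 -0.269   0.2253] [-1.5717e+00  8.0000e-04 -1.5681e+00] q [-0.71  0.31  1.57  0.    1.26 -0.71] t 4.35 F [-0.1  0.7 -4.7] op 0.0137
```

```bash
python3 -m pendant '[[[-0.5,0,0,0,0,0,0.5],[-1.5,0,0,0,0,0,0.5],[-3,0,0,0,0,0,0.5],[-5.5,0,0,0,0,0,0.5],[-8.5,0,0,0,-0.02,0,0.5],[-12,0,0,0,-0.04,0,0.5],[-15.5,0,0,0,-0.06,0,0.5],[-19,0,0,0,-0.08,0,0.5],[-22.5,0,0,0,-0.1,0,0.5],[-26,0,0,0,-0.12,0,0.5],[-29.5,0,0.4,0,-0.14,0,0.5],[-33,0,1.2,0,-0.16,0,0.5],[-36.5,0,2,0,-0.18,0,0.5],[-39.5,0,2.8,0,-0.2,0,0.5],[-42,0,3.5,0,-0.22,0,0.5],[-43.5,0,4,0,-0.232,0,0.5],[-44.2,0,4.3,0,-0.232,0,0.5],[-44.5,0,4.3,0,-0.232,0,0.5],[-44.5,0,4.3,0,-0.232,0,0.5],[-44.5,0,4.3,0,-0.232,0,0.5]]]'
python3 - <<'E'
from fit import *
from d import to
np.set_printoptions(precision=4,suppress=True)
s=status.observe(); tp=s["tool_pos"]
for n in("wrist","top","scene"):
    d=cap(n); save(d,n+"2.png"); w=cloud(d); X,Y,Z=w[...,0],w[...,1],w[...,2]
    q=loc(w.reshape(-1,3),.5535,.195,.2345); m=(q[:,2]>.16)&(q[:,2]<.275)&(q[:,0]>-.04)&(q[:,0]<.12)&(abs(q[:,1])<.11)
    m2=(q[:,2]>.205)&(q[:,2]<.26)&(q[:,0]>-.1)&(q[:,0]<-.06)&(abs(q[:,1])<.11)
    f=w.reshape(-1,3)
    print(n,m.sum(),"stand",*go(stand,[.5535,.195,.2345,.231,0],f[m],[0,1,2,3]))
    print(n,m2.sum(),"pail",*go(pail,[tp[0],tp[1],.2345,tp[2]+.0188],f[m2],[0,1,2,3]))
to(.4757,.1764,.2072,-1.3363)
E
```

```text
time: 6.35
tool_pos: [0.474, 0.1751, 0.226]
tool_rot: [-1.571, -0.0, -1.337]
contact_force: [-0.8, -0.9, -3.9]
opening: 0.0136
wrist 10512 stand [0.5532 0.1947 0.2362 0.2311 0.    ] 0.000266636776603461
wrist 7769 pail [0.4735 0.1747 0.236  0.2451] 0.0004282550214313556
top 936 stand [0.552  0.1956 0.2347 0.2317 0.    ] 0.0010669557205219768
top 52 pail [0.4713 0.1767 0.2501 0.2469] 0.0008335863888145069
scene 1278 stand [0.5545 0.1949 0.2368 0.2338 0.    ] 0.001180179007328492
scene 180 pail [0.4751 0.1755 0.2239 0.2479] 0.0013376628305560136
shift cm [-0.08  1.89  0.17] rot [ 0.     -0.0007  0.0003] | now [0.4742 0.1753 0.2261] [-1.5708 -0.0003 -1.337 ] q [ 0.2   0.31  1.58 -0.    1.26 -0.03] t 6.5 F [-0.5  1.5 -5.3] op 0.0135
```

View pics/wrist2.png

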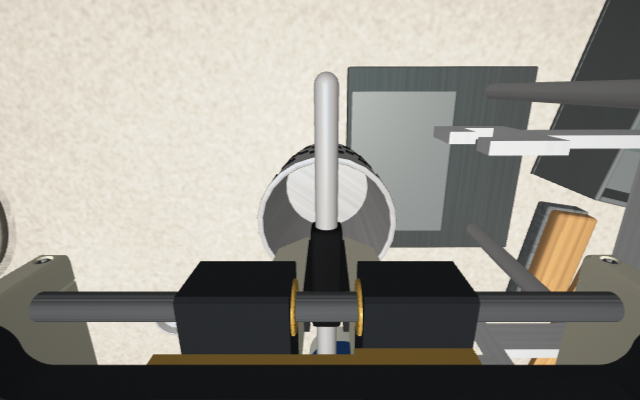

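The wrist view shows the held bar (col 326, top end at row 72) and the hook arm tip at (440,135). The fits are sub-mm: the bar is 14.0 mm above T (T≈0.231), with 82.2 mm to go in stand x and −0.8 mm along tool x. I'll go to mouth height just outside the lips, then enter slowly.

```bash
python3 -m pendant '[[[0,0.5,0,0,0,0,0.5],[0,1.2,0.3,0,0,0,0.5],[-0.08,1.7,1,0,0,0,0.5],[-0.08,1.9,2,0,0,0,0.5],[-0.08,1.9,3,0,0,0,0.5],[-0.08,1.9,4,0,0,0,0.5],[-0.08,1.9,4.5,0,0,0,0.5],[-0.08,1.9,4.7,0,0,0,0.5],[-0.08,1.9,4.7,0,0,0,0.5],[-0.08,1.9,4.7,0,0,0,0.5],[-0.08,1.9,4.7,0,0,0,0.5]]]'
python3 - <<'E'
from fit import *
from d import to
np.set_printoptions(precision=4,suppress=True)
tp=status.observe()["tool_pos"]
d=cap("wrist"); save(d,"w3.png"); f=cloud(d).reshape(-1,3); q=loc(f,.5532,.1947,.2362)
m=(q[:,2]>.16)&(q[:,2]<.275)&(q[:,0]>-.023)&(q[:,0]<.12)&(abs(q[:,1])<.11)
m2=(q[:,2]>.19)&(q[:,2]<.25)&(q[:,0]>-.06)&(q[:,0]<-.024)&(abs(q[:,1])<.11)
a,_=go(stand,[.5532,.1947,.2362,.231,0],f[m],[0,1,2,3]); b,_=go(pail,[tp[0],tp[1],.236,tp[2]+.0188],f[m2],[0,1,2,3])
print(m.sum(),m2.sum(),a,b,"rel",loc(b[None,:3]*[1,1,0],*a[:3])[0,:2],b[3]-a[3],b[2]-a[2])
to(tp[0],tp[1],tp[2],-1.3363)
E
```

```text
time: 7.6
tool_pos: [0.5195, 0.1877, 0.2071]
tool_rot: [-1.571, -0.0, -1.336]
contact_force: [0.3, -0.2, -3.9]
opening: 0.0137
25561 7796 [0.5532 0.1944 0.243  0.2311 0.    ] [0.5185 0.1872 0.2318 0.2263] rel [-0.0354  0.0014] -0.004810099132490642 -0.011297933153942702
shift cm [-0.  0. -0.] rot [-0.0001  0.0006  0.0001] | now [0.5195 0.1877 0.2072] [-1.5707 -0.0001 -1.3357] q [ 0.21  0.41  1.48 -0.    1.25 -0.03] t 7.65 F [ 0.  -0.1 -3.7] op 0.0141
```

Height is −4.8 mm relative to T, mid-mouth. Going in 35 mm.

```bash
python3 -m pendant '[[[0,0,0.4,0,0,0,0.5],[0,0,0.9,0,0,0,0.5],[0,0,1.4,0,0,0,0.5],[0,0,1.9,0,0,0,0.5],[0,0,2.4,0,0,0,0.5],[0,0,2.8,0,0,0,0.5],[0,0,3.2,0,0,0,0.5],[0,0,3.5,0,0,0,0.5],[0,0,3.5,0,0,0,0.5],[0,0,3.5,0,0,0,0.5],[0,0,3.5,0,0,0,0.5]]]'
python3 - <<'E'
from fit import *
from d import to
np.set_printoptions(precision=4,suppress=True)
tp=status.observe()["tool_pos"]
d=cap("wrist"); save(d,"w4.png"); f=cloud(d).reshape(-1,3); 
print("tcp in stand",loc(tp[None],.5532,.1947,.2362)); to(tp[0],tp[1],tp[2],-1.3363)
E
```

```text
time: 8.75
tool_pos: [0.5536, 0.1958, 0.207]
tool_rot: [-1.571, -0.0, -1.336]
contact_force: [-0.7, -0.3, -4.7]
opening: 0.0134
tcp in stand [[0.0007 0.001  0.207 ]]
shift cm [ 0.  0. -0.] rot [0.0001 0.0005 0.0001] | now [0.5536 0.1958 0.207 ] [-1.5709 -0.0001 -1.3358] q [ 0.21  0.47  1.38 -0.    1.29 -0.03] t 8.8 F [ 0.3  0.7 -4.7] op 0.0138
```

View pics/w4.png

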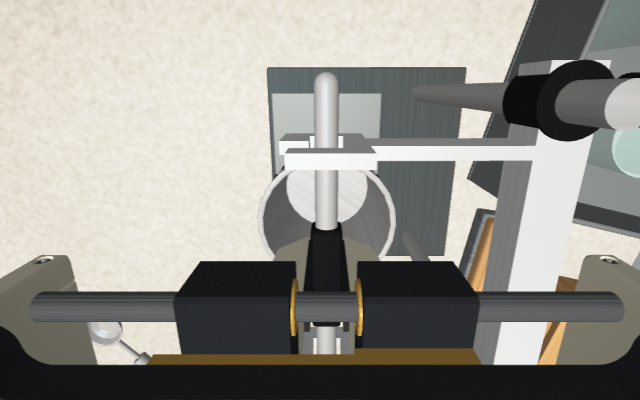

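The wrist view shows the bar unoccluded where it crosses the hook plate, around (326,158). It should be hidden under the overhang, so I'm checking depths there before lowering.

Run:
```python
from fit import *
np.set_printoptions(precision=4,suppress=True,linewidth=150)
d=cap("wrist"); w=cloud(d); save(d,"w5.png")
q=loc(w.reshape(-1,3),.5532,.1947,.2362).reshape(w.shape)
for (u,v) in [(326,80),(326,110),(326,130),(326,140),(326,150),(326,158),(326,165),(326,175),(326,190),(326,220),(290,145),(300,158),(290,165),(345,158),(365,158),(330,140),(400,155),(540,200),(525,300)]: print(u,v,q[v,u])
print("cam",np.linalg.inv(d["camera_from_world"])[:3,3])
a=d["image"][60:240,240:440]; cv2.imwrite("pics/w5c.png",cv2.resize(a[...,::-1],(800,600*180//150*0+720))[:600])
```

```text
326 80 [-0.0001  0.0879  0.2307]
326 110 [-0.0001  0.0769  0.231 ]
326 130 [-0.0001  0.0691  0.2304]
326 140 [-0.0001  0.0653  0.2314]
326 150 [-0.0001  0.0631  0.2412]
326 158 [-0.0001  0.0611  0.2466]
326 165 [-0.0001  0.0586  0.247 ]
326 175 [-0.0002  0.051   0.2317]
326 190 [-0.0002  0.0445  0.2314]
326 220 [-0.0002  0.0309  0.2312]
290 145 [-0.0162  0.0609  0.2162]
300 158 [-0.0094  0.0612  0.247 ]
290 165 [-0.0131  0.0587  0.2473]
345 158 [0.0067 0.0612 0.2472]
365 158 [0.0138 0.0612 0.2471]
330 140 [0.0015 0.0653 0.2315]
400 155 [0.0297 0.0593 0.2317]
540 200 [0.09   0.04   0.2316]
525 300 [0.0531 0.0311 0.2887]
cam [0.5333 0.2775 0.3651]
```

View pics/w5c.png

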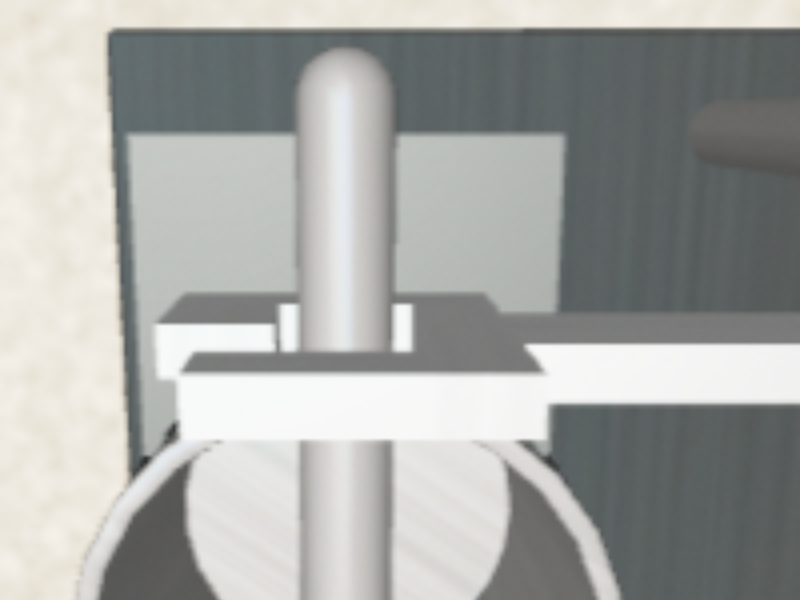

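The enlarged view settles it: the overhang (rows 350–440) covers the bar (cols 300–395), and the bar is centred over the throat. Depth agrees, with the overhang top at 0.247, bar top at 0.231 and x≈0. Lowering now.

```bash
python3 -m pendant '[[[0,0.3,0,0,0,0,0.5],[0,0.7,0,0,0,0,0.5],[0,1.1,0,0,0,0,0.5],[0,1.5,0,0,0,0,0.5],[0,1.75,0,0,0,0,0.5],[0,1.85,0,0,0,0,0.5],[0,1.85,0,0,0,0,0.5],[0,1.85,0,0,0,0,0.5]]]'; python3 -m pendant '[[[0,0.05,0,0,0,0,0.5],[0,0.1,0,0,0,0,0.5],[0,0.15,0,0,0,0,0.5],[0,0.15,0,0,0,0,0.5],[0,0.15,0,0,0,0,0.5]]]'
```

```text
time: 9.65
tool_pos: [0.5539, 0.1959, 0.1886]
tool_rot: [-1.57, -0.0, -1.336]
contact_force: [-0.4, 0.0, -4.6]
opening: 0.0134
time: 10.15
tool_pos: [0.5538, 0.1959, 0.187]
tool_rot: [-1.571, -0.0, -1.336]
contact_force: [0.6, 0.8, -5.3]
opening: 0.0136
```

```bash
python3 -m pendant '[[[0,0.05,0,0,0,0,0.5],[0,0.1,0,0,0,0,0.5],[0,0.1,0,0,0,0,0.5],[0,0.1,0,0,0,0,0.5]]]'; python3 d.py .5538 .1959 .185 -1.336
```

```text
time: 10.55
tool_pos: [0.5539, 0.1959, 0.1867]
tool_rot: [-1.57, -0.0, -1.336]
contact_force: [-1.7, -1.1, 2.8]
opening: 0.0133
shift cm [-0.    0.17 -0.01] rot [-0.0009  0.0002  0.0001] | now [0.5539 0.1959 0.1867] [-1.5699e+00 -1.0000e-04 -1.3358e+00] q [ 0.21  0.49  1.41 -0.    1.24 -0.03] t 10.55 F [-1.7 -1.1  2.8] op 0.0133
```

The force swung from −5 to +3 N, so the throats now carry the pail. Releasing slowly, then rising.

```bash
python3 -m pendant '[[[0,0,0,0,0,0,1.6],[0,0,0,0,0,0,2],[0,0,0,0,0,0,2.6],[0,0,0,0,0,0,3.2],[0,0,0,0,0,0,4],[0,0,0,0,0,0,4],[0,0,0,0,0,0,4],[0,0,0,0,0,0,4]]]'; python3 -m pendant '[[[0,-0.5,0,0,0,0,4],[0,-1.5,0,0,0,0,4],[0,-3,0,0,0,0,4],[0,-5,0,0,0,0,4],[0,-7.5,0,0,0,0,4],[0,-9,0,0,0,0,4],[0,-10,0,0,0,0,4],[0,-10,0,0,0,0,4],[0,-10,0,0,0,0,4],[0,-10,0,0,0,0,4]]]'
python3 - <<'E'
from fit import *
np.set_printoptions(precision=4,suppress=True)
for n in("wrist","scene"):
    d=cap(n); save(d,n+"6.png"); f=cloud(d).reshape(-1,3); q=loc(f,.5532,.1947,.2362)
    m=(q[:,2]>.18)&(q[:,2]<.27)&(q[:,0]>-.03)&(q[:,0]<.12)&(abs(q[:,1])<.11)&~((abs(q[:,0])<.007)&(q[:,2]<.216))
    m2=(q[:,2]>.17)&(q[:,2]<.216)&(abs(q[:,0])<.0076)&(abs(q[:,1])<.11)&(abs(abs(q[:,1])-.06)>.005)
    a,_=go(stand,[.5532,.1947,.2362,.231,0],f[m],[0,1,2,3]); b,r=go(pail,[.5532,.1947,.236,.206],f[m2],[0,1,2,3])
    print(n,m2.sum(),a,b,r,"rel",loc(b[None,:3]*[1,1,0],*a[:3])[0,:2],b[3]-a[3],b[2]-a[2])
    g=q[m2]; s=abs(g[:,0])<.0015; s&=(g[:,2]>.205)&(abs(g[:,1])>.028); print("bar top slope",np.polyfit(g[s,1],g[s,2],1), np.ptp(g[s,1]))
a=cv2.imread("pics/wrist6.png"); b=cv2.resize(cv2.imread("pics/scene6.png")[110:260,310:450],(373,400),interpolation=2)
cv2.imwrite("pics/c6.png",np.hstack([cv2.resize(a,(427,267)),b[:267*0+267]]) if 0 else np.hstack([cv2.resize(a,(420,400)),b]))
print(status.observe())
E
```

```text
time: 11.35
tool_pos: [0.5538, 0.1959, 0.186]
tool_rot: [-1.571, -0.0, -1.336]
contact_force: [0.4, 0.3, -0.3]
opening: 0.0398
time: 12.35
tool_pos: [0.5534, 0.1957, 0.2849]
tool_rot: [-1.573, -0.0, -1.336]
contact_force: [0.4, -0.5, -0.5]
opening: 0.0402
wrist 2800 [0.5532 0.1947 0.2411 0.2312 0.    ] [0.5533 0.1955 0.2355 0.2059] 0.000360930908340822 rel [0.0003 0.0008] -0.025328289559049227 -0.005560207486239921
bar top slope [-0.0026  0.2109] 0.16195684186787576
scene 136 [0.5544 0.1948 0.2358 0.2336 0.    ] [0.5546 0.1945 0.2353 0.2076] 0.0009588660342977891 rel [ 0.0001 -0.0003] -0.02599963008369352 -0.0005037300961208413
bar top slope [0.003  0.2124] 0.16129168662406052
{'time': 12.45, 'qpos': array([ 0.2096,  0.4254,  1.2366, -0.0001,  1.4814, -0.0254]), 'qvel': array([-0.0012, -0.0024, -0.0041,  0.0003,  0.0006, -0.0001]), 'joint_efforts': array([  0.0116, -49.2654, -26.1809,   0.0799,   0.0466,  -0.0002]), 'tool_pos': array([0.5535, 0.1958, 0.285 ]), 'tool_rot': array([-1.5726, -0.0001, -1.3358]), 'contact_force': array([0.5413, 0.5911, 0.9726]), 'torque': array([ 0.0021, -0.1436, -0.0146]), 'opening': 0.040348652633200824}
```

View pics/c6.png

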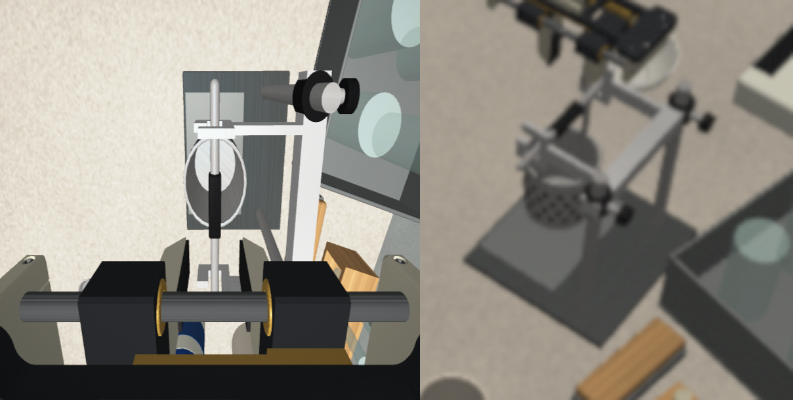

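The bar hangs in both throats at (0.3, 0.8) mm and T−25.3 mm, level to 0.003 rad, with the gripper clear. I'll let it settle for 2 s, check for swing, and hand in.

```bash
python3 -m pendant '[[[0,-2,0,0,0,0,4],[0,-4,0,0,0,0,4],[0,-4,0,0,0,0,4],[0,-4,0,0,0,0,4],[0,-4,0,0,0,0,4],[0,-4,0,0,0,0,4],[0,-4,0,0,0,0,4],[0,-4,0,0,0,0,4],[0,-4,0,0,0,0,4],[0,-4,0,0,0,0,4],[0,-4,0,0,0,0,4],[0,-4,0,0,0,0,4],[0,-4,0,0,0,0,4],[0,-4,0,0,0,0,4],[0,-4,0,0,0,0,4],[0,-4,0,0,0,0,4],[0,-4,0,0,0,0,4],[0,-4,0,0,0,0,4],[0,-4,0,0,0,0,4],[0,-4,0,0,0,0,4]]]'
python3 - <<'E'
from fit import *
for i in range(4):
    f=cloud(cap("wrist")).reshape(-1,3); q=loc(f,.5532,.1947,.2362)
    r=q[(q[:,2]>.132)&(q[:,2]<.148)&(np.hypot(q[:,0],q[:,1])<.06)]
    c=cv2.fitEllipse(r[:,:2].astype(np.float32)); b=q[(abs(q[:,0])<.008)&(q[:,1]>.03)&(q[:,1]<.05)&(q[:,2]>.2)&(q[:,2]<.215)]
    print("rim ellipse",np.round(c[0],4),np.round(c[1],4),"z",r[:,2].mean(),"rim z slope x",np.polyfit(r[:,0],r[:,2],1)[0],"bar x",b[:,0].mean())
robot.hand_in()
E
```

```text
time: 14.45
tool_pos: [0.5538, 0.1959, 0.326]
tool_rot: [-1.571, -0.0, -1.336]
contact_force: [-0.5, 0.8, -0.3]
opening: 0.0401
rim ellipse [0.0004 0.0023] [0.084  0.0846] z 0.14330268752891032 rim z slope x 0.0011853093867845595 bar x 0.0003072474512567169
rim ellipse [0.0004 0.0023] [0.0841 0.0846] z 0.1432938024642645 rim z slope x 0.0028167754150627937 bar x 0.0002805768067589891
rim ellipse [0.0004 0.0023] [0.0841 0.0846] z 0.14334216436298364 rim z slope x -0.001480182931835554 bar x 0.00029251741002052464
rim ellipse [0.0004 0.0023] [0.0841 0.0846] z 0.1433612328416803 rim z slope x -0.0010903611892577763 bar x 0.00029394242226253754
the job is handed in; nothing more can be done
```

The strainer pail is hanging from both hooks, released and still, and I handed the job in at about 14.7 s of the 70 s allowed. I gripped it from above and carried it upright past the tub. The bar went in through the hook mouths about 5 mm below the beam top, which I measured at T ≈ 0.231 m. I then lowered it until the wrist force went from about −5 N to +3 N, let go, and rose clear.

**Bar position:** the wrist camera puts it about 0.3 mm in x and 0.8 mm in y off the stand origin, at a height of about 0.206 m (T−25.3 mm). It is level to 0.003 rad and within 0.006 rad of the stand's y axis.

**Pail:** the rim centre lies under the bar and did not move over four pictures. The rim slope is under 0.003.

**Robot:** it touches nothing, with only sensor noise left in the force reading.

**Checks that disagreed:**
- **Scene camera height:** it read absolute heights about 2 mm higher than the wrist camera. The two agreed on the bar relative to the hooks to within about 1 mm.
- **Bar under the overhang:** one wrist picture first seemed to show the bar above it. The depth readings and an enlarged crop showed it was underneath.

I did not measure the other loose things again at the end. I steered clear of them and felt no unexpected contact.

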